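# Gauge a printed blade and hold it in the scanner slot

## Task

Slide the caliper's moving jaw gently shut on the pink printed part, until its brass pad is pushed in by a few millimetres and the part is pressed against the fixed jaw. Then lift the part out of its nest, pass its blade down through the narrow slot in the orange guard of the optical gauge, and finish while holding it there: more than half of the blade (past the white line) below the guard's top, the part upright, its thick grip clear above the guard so that only the gripper carries it. Leave the mouse, the little figure and the glue bottle where they are.

Things in the scene. Friction and masses are not known exactly. Their poses are not given: they have to be found in the camera images.
- caliper: Fixed bench caliper, black base 130 x 270 x 12 mm, steel beam along its y. Origin on the table under the nest's centre; z up. Fixed jaw on the -y side: face at y = -5 mm, heights 30 to 50 mm (1 mm from a centred blade). Moving jaw on the +y side.
- nest (a point): Centre of the mouth of the pocket in the grey nest block (70 x 30 mm, top 27 mm above the table), axes the caliper's. The pocket, floor 12 mm above the table, holds the blade's lower 15 mm with 3 mm total clearance; blade width along x, thickness along y.
- carriage (a joint): Travel (m) of the black carriage with the moving jaw along the caliper's -y: grows as it shuts, 0 to 0.058. It stays where left (friction 1.5 N). At 0 the pad's face is 55 mm from the fixed jaw's, so it is shut on the 8 mm blade at about 0.047; going further pushes the sprung pad into the jaw.
- carriage_tab (a point): Grip point of the blue upright tab on the carriage, on its centre line, 83 mm above the table. Tab 24 (x) x 14 (y) mm, top 99 mm above the table; carriage top (with display glass) at 55 mm. The point lies 65 mm in +y and 30 mm in +x of the brass pad's face centre. Axes the caliper's.
- jaw_pad: Brass pad 20 (x) x 18 (z) mm, heights 31 to 49 mm, sprung in the moving jaw: gives up to 8 mm towards the caliper's +y, 1.2 N at first plus 1.2 N per mm. Origin: middle of its face, but at table height; axes the caliper's. 3 N (2 mm pushed in) or more registers; above 25 N is rough.
- coupon_center (a point): Centre of the pink part (100 mm tall, 30 to 65 g), half-way up; z up, x along the blade's width. Lower 60 mm: blade 40 (x) x 8 (y) mm, white line 30 mm above its lower end. Upper 40 mm: grip block 22 x 22 mm, centred 30 mm above this point. Half a turn about z is the same. Starts upright in the nest.
- slot (a point): Centre of the slot at the top face of the optical gauge's orange guard, 100 mm above the table. Slot 42 (x) x 10 (y) mm through a 6 mm thick guard, chamfered, white strips around it; below it the gauge (130 x 130 mm, fixed) is hollow down to 15 mm above the table. z up.
- gauge: The optical gauge itself, a fixed black box with orange guard on top; origin on the table right under the slot, axes as the slot's.
- coupon: The same pink part; origin at the centre of the blade's lower end, axes as coupon_center.
- mouse: Black computer mouse, 90 x 56 mm, 32 mm high (on or near a paper-thin blue mat); origin at the centre of its underside. Leave alone.
- figure: Small pink printed figure, 40 mm across its foot, 55 mm high; origin under its foot. Leave alone.
- glue: White glue bottle with blue cap, 34 mm across, 85 mm high, upright; origin under it. Leave alone.

How it is judged:
By the outcome, as a careful person would: the job done as asked, in the order asked, and still so for the second after the job is handed in, while the arm keeps its last pose, push and grip.
It also fails if it takes over 61 s, if anything falls off the work surface, if the arm or the gripper's body presses on something with over 40 N, if the wrist force passes 120 N, or if a joint passes its speed limit or range.

## Robot

A 6-joint arm with a two-finger parallel gripper is mounted at the origin on the work surface. World frame = base frame: x ahead of the robot, y to its left, z up, the work surface at z = 0. Lengths are in m, angles in rad, forces in N, time in s.
With the tool pointing down it reaches from about 0.35 to 0.775 m from the base axis. Payload 7.3 kg.
Tool frame: the origin (TCP) lies at the very end of the fingers, on their centre line; the grasp point (between the pads) lies 19 mm behind it (robot.pinch_z is the distance from the TCP to the grasp point, in m); z points along the fingers, y is the line along which they close (so a half turn about z gives the same grasp; the last joint's range is limited). The gripper opens to 92 mm and grips with 3 to 60 N. Pads are 19 mm wide; open, the fingers measure 130 mm over their backs; the gripper's body (75 mm by 190 mm) begins 47 mm behind the grasp point.
Start: joints at [0.983, 0.342, 1.524, -0, 1.275, -0.146], TCP at [0.224, 0.475, 0.19] pointing down, gripper open.
Joint ranges: [-2.53, 2.53], [-0.77, 2.02], [0.04, 2.7], [-1, 4.14], [0.28, 2.66], [-3.11, 3.11]. Speed limits (rad/s): [2.57, 2.57, 3.14, 3.14, 3.14, 3.14].

## Interface

Orientations are given as [roll, pitch, yaw] about the fixed x, y, z axes, in that order (R = Rz(yaw) Ry(pitch) Rx(roll)).
In Python, from cell import robot gives the robot as it stands.
- The arm moves only by the tool move_arm, never from a script. Its argument "motion" is a list of rows, each a list of 6 numbers: the shift along the tool's x, y, z in units of 0.1 m (1.0 is 0.1 m), then the turn, a rotation vector about the tool's x, y, z in units of pi rad (1.0 is pi rad). In form: [[dx, dy, dz, rx, ry, rz], ...]. A call has 1 to 12 rows; each row is the pose to reach, as a shift and turn from the pose commanded when the call began, along the tool's axes at that moment, turning the shorter way round; what a row does not reach only later rows make up. A row lasts 1/8 s, in which the tool goes at most 62.5 mm and 10.7 degrees, less where a joint would pass 70% of its speed; a pose out of reach is approached as far as the arm can. A call with a number of a shift or a turn outside -1 to 1 is refused whole. A call with a gripper value outside its range is refused whole. "fingers" is the opening, from -1 (shut) to 1 (fully open), set as the call begins (left out, the last holds). The fingers move at their own pace and stop on an object; "newtons" is the grip in N (left out, the last holds). Time passes only in rows, so rows that repeat a pose let the fingers close. It gives the time, the measured TCP pose, the force, the opening and the grip force at its end, in the units of the state.
- robot.observe(): the state, without advancing time (a new reading comes with each control period).
- robot.read_camera(name): name is "scene" or "top"; returns a dict with "image" (480x640x3 uint8, red, green, blue), "range_z" (480x640 float32, m along the optical axis (not along the pixel's ray), 0 where there is no reading), "vfov" (degrees; the focal length in pixels is half the picture's height over the tangent of half this angle, whatever the lens; pixels are square), "cx", "cy" (the principal point, pixels), "extrinsics" (4x4, takes a point from camera to world coordinates). Camera axes: x right, y up, looking along -z (the intrinsics and any distortion apply to the point x, -y, -z); pixel columns grow to the right and rows downward; lengths in m; the calibration is good to about 2 mm. A picture is of the moment at which its call begins.
- robot.hand_in(): hands the job in; it is judged then, once.
The state is a dict: "time": time; "qpos": joint angles; "qvel": joint speeds; "joint_efforts": joint torques, N m; "tool_pos": TCP position; "tool_rot": TCP orientation; "contact_force": force on the tool from outside, world axes, zero at the start; "torque": the same for the moment, N m; "opening": finger opening in m; "grip_force": force on a finger pad.
Only numpy, scipy, OpenCV 4.12 (cv2) and the standard library are available. Lean on these libraries where they do the work, as an engineer would, in place of code of your own. Each camera call takes 0.05 s, during which the arm holds its last target. There are 200 camera calls.

## Working session

There is one attempt and no reset: what is moved stays moved. The work goes in short steps, Python scripts to look and compute and a tool call to move; the robot and the scene stay as the last step left them, time stands still between calls to the robot, and variables do not carry over. Pictures are saved under pics/ and viewed, at most 11 in all, crops included, and the job is handed in when it is done.

Besides the shell and the picture viewer there is one more tool, called after "Request:" as name([rows], argument=value, ...), one row to a line, values as JSON. move_arm: Moves the arm, as the interface text tells. Shifts and turns lie within -1 to 1; 1 stands for 0.1 m of shift or pi rad of turn. Its arguments: {"type":"object","properties":{"motion":{"type":"array"},"fingers":{"type":"number"},"newtons":{"type":"number"}},"required":["motion"]}

```bash
mkdir -p pics; ls; python3 - <<'E'
from cell import robot
import cv2,numpy as np
for n in ("scene","top"):
    c=robot.read_camera(n)
    cv2.imwrite(f"pics/{n}0.png",c["image"][:,:,::-1]); np.savez(f"{n}0.npz",**c)
    print(n,[ (k,c[k]) for k in c if k not in("image","range_z")])
o=robot.observe(); print(o)
E
```

```text
pics
scene [('vfov', 42.27446828581054), ('cx', 318.3581272419479), ('cy', 237.60591506716653), ('extrinsics', array([[-0.64002294, -0.64158166,  0.42278081,  1.12116337],
       [ 0.76823118, -0.52442657,  0.36714797,  0.47444747],
       [-0.01383791,  0.55977652,  0.82852807,  1.0320318 ],
       [ 0.        ,  0.        ,  0.        ,  1.        ]]))]
top [('vfov', 57.88792778154737), ('cx', 318.15732194449157), ('cy', 248.62073965393023), ('extrinsics', array([[-0.01155959,  0.99786062, -0.0643471 ,  0.57248287],
       [-0.9999282 , -0.01173877, -0.00240716,  0.03231973],
       [-0.00315737,  0.06431465,  0.99792467,  0.98228331],
       [ 0.        ,  0.        ,  0.        ,  1.        ]]))]
{'time': 0.1, 'qpos': array([ 9.82980598e-01,  3.42641220e-01,  1.52492111e+00, -1.59527707e-05,
        1.27541645e+00, -1.45988728e-01]), 'qvel': array([ 0.00050341, -0.00305259, -0.00476011,  0.00022444, -0.00210793,
       -0.00041318]), 'joint_efforts': array([ 9.01067688e-04, -4.32002771e+01, -2.44698143e+01,  7.18910736e-02,
        5.25475480e-02, -2.54363391e-05]), 'tool_pos': array([0.22423002, 0.47424217, 0.18952077]), 'tool_rot': array([-3.14021905e+00, -1.86548029e-04,  2.69977018e+00]), 'contact_force': array([ 0.04309937, -0.22024001, -0.21649903]), 'torque': array([-0.01471604, -0.03949829,  0.00970721]), 'grip_force': 0.0, 'opening': 0.0917294445765472}
```

View pics/top0.png

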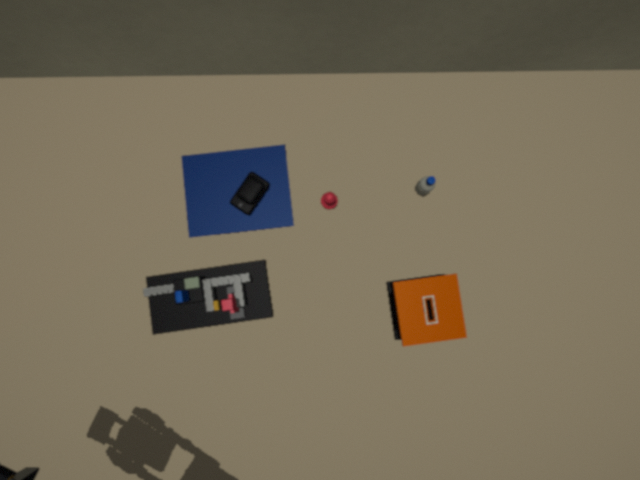

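View pics/scene0.png

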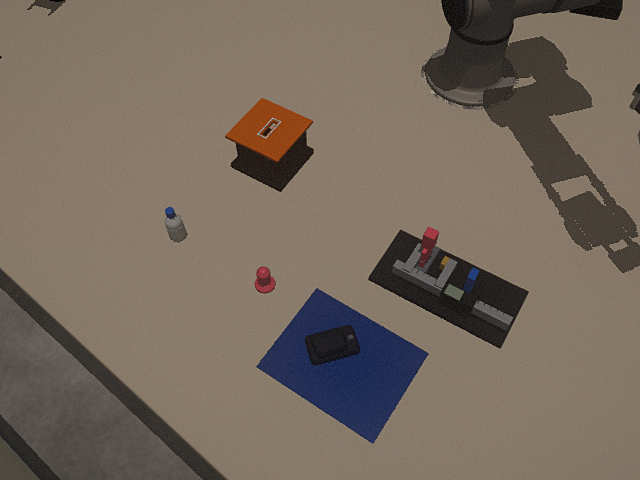

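The top view shows the caliper at (210,297), with the pink grip at about (230,304), the blue tab at (181,297) and the slot at (430,310). The glue bottle (427,185), figure (330,200) and mouse (250,193) are all out of the way. Next I'll measure with masks.

```bash
cat > h.py <<'E'
import cv2,numpy as np
def K(c):
    f=240/np.tan(np.radians(c["vfov"])/2); return f
def ray(c,uv,z):
    uv=np.atleast_2d(uv).astype(float);f=K(c);E=c["extrinsics"]
    d=np.c_[(uv[:,0]-c["cx"])/f,-(uv[:,1]-c["cy"])/f,-np.ones(len(uv))]@E[:3,:3].T
    o=E[:3,3]; return o+d*((z-o[2])/d[:,2])[:,None]
def cloud(c):
    v,u=np.mgrid[:480,:640];f=K(c);r=c["range_z"];E=c["extrinsics"]
    P=np.stack([(u-c["cx"])/f*r,-(v-c["cy"])/f*r,-r],-1)
    return P@E[:3,:3].T+E[:3,3]
def hsv(c): return cv2.cvtColor(np.ascontiguousarray(c["image"]),cv2.COLOR_RGB2HSV)
def blobs(m,amin=15):
    n,l,s,ce=cv2.connectedComponentsWithStats(m.astype(np.uint8))
    return [(l==i) for i in range(1,n) if s[i,4]>=amin]
def rect(m):
    k,_=cv2.findContours(m.astype(np.uint8),cv2.RETR_EXTERNAL,cv2.CHAIN_APPROX_NONE)
    return cv2.minAreaRect(max(k,key=cv2.contourArea))
E
python3 - <<'E'
from h import *
np.set_printoptions(precision=4,suppress=True)
for n in ("scene","top"):
    c=dict(np.load(n+"0.npz"));H=hsv(c);P=cloud(c);h,s,v=[H[...,i].astype(int) for i in range(3)]
    print(n,"z of table median",np.median(P[...,2][(s<110)&(h>10)&(h<30)&(c["range_z"]>0)]))
    for nm,m in dict(blue=(h>105)&(h<125)&(s>180)&(v>60),pink=((h>165)|(h<3))&(s>130)&(v>100),orange=(h>5)&(h<16)&(s>200)&(v>130),brass=(h>16)&(h<28)&(s>150)&(v>90)).items():
        for b in blobs(m):
            p=P[b];p=p[np.isfinite(p).all(1)]; vv,uu=np.where(b)
            print(nm,b.sum(),"uv",uu.mean().round(1),vv.mean().round(1),"xyz med",np.median(p,0),"zrange",np.percentile(p[:,2],[5,95]),"rect",rect(b))
for n,(u,v,w,hh) in dict(top=(140,255,140,85),scene=(365,220,170,130)).items():
    c=dict(np.load(n+"0.npz"))["image"][v:v+hh,u:u+w,::-1]
    im=cv2.resize(c,None,fx=4.5,fy=4.5,interpolation=cv2.INTER_CUBIC)
    cv2.imwrite(f"pics/{n}_crop.png",cv2.convertScaleAbs(im,alpha=1.6))
E
```

```text
scene z of table median 0.0025281554326435085
blue 16 uv 472.2 276.0 xyz med [0.54   0.3202 0.1016] zrange [0.0983 0.1034] rect ((471.6000671386719, 275.300048828125), (5.813776969909668, 5.366562843322754), 26.56505012512207)
blue 19 uv 357.5 359.4 xyz med [0.7518 0.2381 0.004 ] zrange [0.0009 0.0055] rect ((357.5, 359.5000305175781), (4.467915058135986, 11.266915321350098), 60.945396423339844)
blue 24 uv 348.8 362.5 xyz med [0.7678 0.229  0.0037] zrange [0.0003 0.0061] rect ((348.8999938964844, 362.199951171875), (3.7713491916656494, 13.06816291809082), 15.255118370056152)
pink 118 uv 430.9 232.9 xyz med [0.5177 0.2169 0.1141] zrange [0.1115 0.117 ] rect ((430.800048828125, 232.90003967285156), (12.074766159057617, 9.838699340820312), 26.56505012512207)
pink 22 uv 424.4 250.5 xyz med [0.5309 0.219  0.0737] zrange [0.071  0.0776] rect ((424.5000915527344, 250.50006103515625), (4.0249223709106445, 4.919349670410156), 26.56505012512207)
pink 121 uv 262.8 272.1 xyz med [0.7459 0.0113 0.0532] zrange [0.0467 0.0585] rect ((263.0, 272.5), (11.0, 12.0), 90.0)
pink 155 uv 265.0 285.6 xyz me
[... 1267 characters left out ...]
((179.0, 296.5), (11.0, 8.0), 90.0)
pink 178 uv 328.5 199.9 xyz med [0.7407 0.0119 0.0473] zrange [0.0065 0.0559] rect ((328.7500305175781, 200.25001525878906), (15.55634880065918, 14.849241256713867), 45.0)
pink 156 uv 227.5 303.8 xyz med [0.5201 0.2177 0.1113] zrange [0.0216 0.1143] rect ((227.00772094726562, 303.5615539550781), (16.496618270874023, 12.03136920928955), 82.87498474121094)
orange 3532 uv 429.0 309.3 xyz med [ 0.5044 -0.1863  0.1005] zrange [0.0981 0.1031] rect ((429.2774963378906, 309.18341064453125), (64.13252258300781, 62.99524688720703), 81.46923065185547)
brass 41 uv 216.0 305.3 xyz med [0.5144 0.2544 0.0493] zrange [0.0131 0.0514] rect ((216.0, 305.5), (9.0, 4.0), 90.0)
```

View pics/top_crop.png

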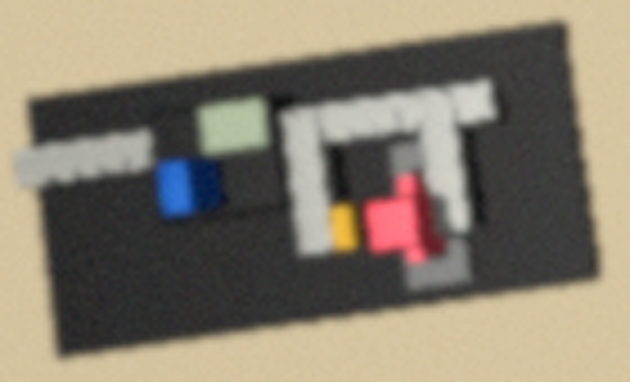

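View pics/scene_crop.png

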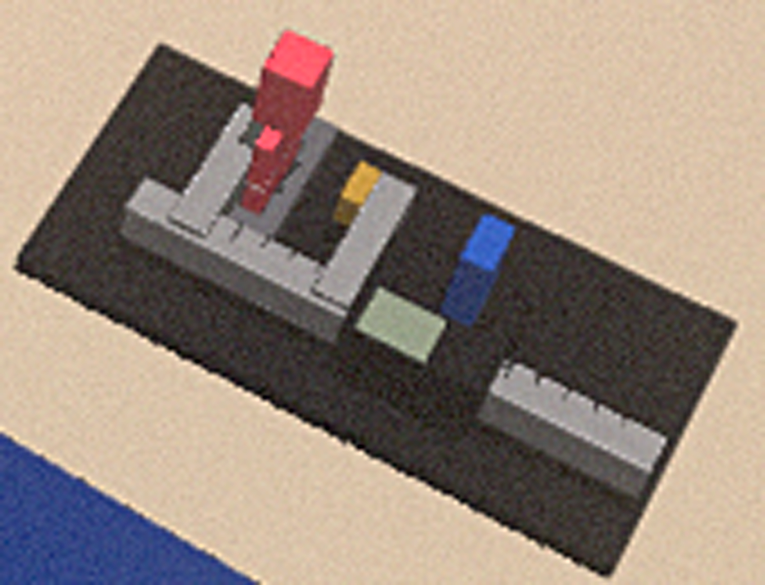

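The crops show the jaw open with about 24 mm of opening before the pad meets the part. The caliper is turned by about 6°, the tab stands free, and the beam is on the +x side. Next come yaws and centres.

```bash
python3 - <<'E'
from h import *
np.set_printoptions(precision=4,suppress=True)
def wr(c,m,z):
    k,_=cv2.findContours(m.astype(np.uint8),cv2.RETR_EXTERNAL,cv2.CHAIN_APPROX_NONE)
    k=max(k,key=cv2.contourArea)[:,0]
    r=cv2.minAreaRect((ray(c,k,z)[:,:2]*1000).astype(np.float32)); return np.round(r[0],1),np.round(r[1],1),round(r[2],2)
for n in ("scene","top"):
    c=dict(np.load(n+"0.npz"));H=hsv(c);P=cloud(c);h,s,v=[H[...,i].astype(int) for i in range(3)]
    o=(h>5)&(h<16)&(s>200)&(v>130); o=blobs(o,500)[0]
    print(n,"guard",wr(c,o,.1))
    x,y,z=[P[...,i] for i in range(3)]
    near=(abs(x-.505)<.06)&(abs(y+.186)<.06)
    w=near&(s<70)&(v>120)&(abs(z-.1)<.015)
    kk=np.where(w); print("white strips",wr(c,cv2.morphologyEx(w.astype(np.uint8),cv2.MORPH_CLOSE,np.ones((9,9))),.1),w.sum())
    g=(x>.42)&(x<.62)&(y>.1)&(y<.42)
    blk=g&(v<75)&(z>-.01)&(s<120)
    blk=cv2.morphologyEx((g&~((h>8)&(h<25)&(s>40)&(s<140)&(z<.008))).astype(np.uint8),cv2.MORPH_OPEN,np.ones((3,3)))
    print("base",wr(c,blk,.012))
    pk=g&((h>165)|(h<3))&(s>110)
    for nm,m,zz in (("pinktop",pk&(z>.105)&(v>100),.112),("bluetop",g&(h>100)&(h<130)&(s>150)&(z>.092)&(v>60),.099),("brass",g&(h>14)&(h<30)&(s>140)&(z>.04)&(v>90),.049)):
        vv,uu=np.where(m); print(nm,m.sum(),"meanray",ray(c,[[uu.mean(),vv.mean()]],zz)[0],wr(c,m,zz))
E
```

```text
scene guard (array([ 500.1, -192.3]), array([128.9, 129.2]), 7.33)
white strips (array([ 499.6, -193.1]), array([55.4, 22.1]), 7.86) 57
base (array([511.3, 275.6]), array([173.8, 269.6]), 7.68)
pinktop 121 meanray [0.5159 0.2163 0.112 ] (array([515.9, 216.2]), array([21.5, 21.4]), 10.39)
bluetop 87 meanray [0.5329 0.3176 0.099 ] (array([532.7, 317.4]), array([23.8, 12.8]), 9.93)
brass 44 meanray [0.5097 0.2531 0.049 ] (array([509.6, 253.2]), array([18.9,  8.7]), 5.61)
top guard (array([ 504.5, -188. ]), array([127.3, 126.9]), 7.18)
white strips (array([ 476.7, -184. ]), array([2., 0.]), -90.64) 5
base (array([530.9, 283.1]), array([129.7, 279.5]), 7.62)
pinktop 120 meanray [0.5194 0.2173 0.112 ] (array([519.5, 217.3]), array([21.9, 21.5]), 7.23)
bluetop 86 meanray [0.5359 0.3176 0.099 ] (array([536.4, 317.5]), array([23.7, 14.8]), 7.7)
brass 40 meanray [0.5143 0.2545 0.049 ] (array([514.4, 254.4]), array([17.1,  8.6]), 0.22)
```

Request:
move_arm([
  [-1, 0, 0, 0, 0, 0],
  [-1, 0, 0, 0, 0, 0],
  [-1, 0, 0, 0, 0, 0],
], fingers=0.0, newtons=15)

```text
time: 0.48
tool_pos: [0.3167, 0.4306, 0.1896]
tool_rot: [-3.141, 0.0, 2.696]
contact_force: [-0.2, -0.7, 0.3]
opening: 0.0662
grip_force: 0.0
```

Request:
move_arm([
  [-1, 0, 0, 0, 0, 0],
  [-1, 0, 0, 0, 0, 0],
  [-1, 0, 0, 0, 0, 0],
])

```text
time: 0.85
tool_pos: [0.4063, 0.3884, 0.1895]
tool_rot: [-3.141, -0.0, 2.697]
contact_force: [-0.9, -0.7, 0.5]
opening: 0.0461
grip_force: 0.0
```

Request:
move_arm([
  [-1, -0.1, 0.2, 0, 0, -0.183],
  [-1, -0.1, 0.2, 0, 0, -0.183],
  [-1, -0.1, 0.2, 0, 0, -0.183],
  [-1, -0.1, 0.2, 0, 0, -0.183],
  [-1, -0.1, 0.2, 0, 0, -0.183],
  [-1, -0.1, 0.2, 0, 0, -0.183],
])

```text
time: 1.6
tool_pos: [0.4907, 0.3381, 0.1704]
tool_rot: [3.141, 0.0, -3.009]
contact_force: [-0.1, 0.4, -0.2]
opening: 0.0458
grip_force: 0.0
```

```bash
cat > rel.py <<'E'
import sys,numpy as np
from scipy.spatial.transform import Rotation as R
from cell import robot
def rel(p,yaw):
    o=robot.observe();A=R.from_euler("xyz",o["tool_rot"]);B=R.from_euler("xyz",[np.pi,0,yaw])
    d=A.inv().apply(np.array(p)-o["tool_pos"])*10; w=(A.inv()*B).as_rotvec()/np.pi
    print("t",o["time"],"pos",o["tool_pos"].round(4),"rot",o["tool_rot"].round(4),"F",o["contact_force"].round(2),"open",round(o["opening"],4),"grip",round(o["grip_force"],1)); print("row",d.round(3),w.round(4))
if __name__=="__main__": a=list(map(float,sys.argv[1:])); rel(a[:3],a[3])
E
python3 rel.py .5345 .3176 .066 3.274
```

```text
t 1.6 pos [0.4907 0.3381 0.1704] rot [ 3.1413e+00  3.0000e-04 -3.0092e+00] F [-0.06  0.36 -0.15] open 0.0458 grip 0.0
row [-0.407 -0.261  1.044] [ 0.0001  0.0001 -0.    ]
```

Request:
move_arm([
  [-0.41, -0.26, 0.3, 0, 0, 0],
  [-0.41, -0.26, 0.3, 0, 0, 0],
  [-0.41, -0.26, 0.6, 0, 0, 0],
  [-0.41, -0.26, 0.85, 0, 0, 0],
  [-0.41, -0.26, 1.0, 0, 0, 0],
  [-0.41, -0.26, 1.0, 0, 0, 0],
])

```text
time: 2.35
tool_pos: [0.5347, 0.3172, 0.0697]
tool_rot: [-3.141, -0.002, -3.008]
contact_force: [-1.1, -0.1, 0.2]
opening: 0.0456
grip_force: 0.0
```

```bash
python3 - <<'E'
from cell import robot
import cv2,numpy as np
for n in ("scene","top"):
    c=robot.read_camera(n); np.savez(f"{n}1.npz",**c)
    if n=="scene": cv2.imwrite("pics/s1.png",cv2.convertScaleAbs(cv2.resize(c["image"][180:340,360:540,::-1],None,fx=3.5,fy=3.5,interpolation=cv2.INTER_CUBIC),alpha=1.5))
E
python3 rel.py .5345 .3176 .068 3.274
```

```text
t 2.45 pos [0.5359 0.3175 0.0712] rot [ 3.1410e+00  1.6000e-03 -3.0085e+00] F [ 0.54 -0.2   0.3 ] open 0.0462 grip 0.0
row [0.014 0.003 0.032] [0.0002 0.0005 0.0002]
```

View pics/s1.png

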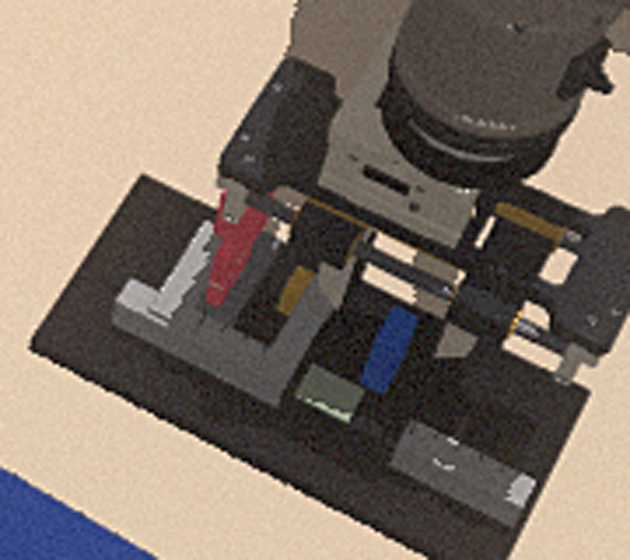

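The tab (390,350 in the crop) sits between the fingers. The body's outer end hangs near the part's top (235,195), so I'll check its height from the depth.

```bash
python3 - <<'E'
from h import *
c=dict(np.load("scene1.npz"));P=cloud(c)
np.set_printoptions(precision=3,suppress=True)
x,y,z=[P[...,i] for i in range(3)]
H=hsv(c);g=(H[...,1]<130)&(z>.085)&(z<.3)
a=.1326
Y=-(x-.5177)*np.sin(a)+(y-.2168)*np.cos(a);X=(x-.5177)*np.cos(a)+(y-.2168)*np.sin(a)
for y0 in np.arange(-.02,.22,.01):
    m=g&(abs(Y-y0)<.005); 
    if m.sum()>5: print(round(y0,2),m.sum(),np.percentile(z[m],[1,10,50]),"X",np.percentile(X[m],[5,95]))
E
```

```text
0.0 118 [0.117 0.211 0.216] X [-0.002  0.065]
0.01 294 [0.177 0.197 0.216] X [-0.002  0.066]
0.02 285 [0.179 0.191 0.216] X [-0.002  0.066]
0.03 241 [0.187 0.192 0.216] X [0.004 0.061]
0.04 137 [0.182 0.19  0.215] X [0.029 0.065]
0.05 402 [0.182 0.196 0.271] X [0.01  0.065]
0.06 389 [0.119 0.139 0.229] X [0.027 0.066]
0.07 418 [0.112 0.132 0.226] X [-0.509  0.065]
0.08 306 [0.188 0.194 0.246] X [-0.544  0.064]
0.09 458 [0.186 0.201 0.242] X [-0.56   0.065]
0.1 413 [0.184 0.201 0.237] X [-0.585  0.066]
0.11 273 [0.188 0.192 0.227] X [0.021 0.064]
0.12 332 [0.113 0.135 0.212] X [0.01  0.064]
0.13 372 [0.119 0.136 0.199] X [0.009 0.065]
0.14 272 [0.179 0.191 0.199] X [0.008 0.065]
0.15 200 [0.181 0.189 0.201] X [0.003 0.065]
0.16 225 [0.187 0.191 0.216] X [0.001 0.06 ]
0.17 318 [0.186 0.204 0.217] X [-0.002  0.065]
0.18 344 [0.178 0.197 0.216] X [-0.002  0.066]
0.19 142 [0.199 0.211 0.216] X [-0.002  0.066]
```

Request:
move_arm([
  [0, 0, 0.03, 0, 0, 0],
  [0, 0, 0.03, 0, 0, 0],
  [0, 0, 0.03, 0, 0, 0],
  [0, 0, 0.03, 0, 0, 0],
  [0, 0, 0.03, 0, 0, 0],
  [0, 0, 0.03, 0, 0, 0],
  [0, 0, 0.03, 0, 0, 0],
  [0, 0, 0.03, 0, 0, 0],
], fingers=-1, newtons=20)

```text
time: 3.45
tool_pos: [0.5355, 0.317, 0.0671]
tool_rot: [3.142, 0.0, -3.008]
contact_force: [-0.3, 0.5, -0.1]
opening: 0.0005
grip_force: 0.0
```

```bash
python3 rel.py .5345 .3176 .068 3.274
```

```text
t 3.45 pos [0.5355 0.317  0.0671] rot [ 3.1415  0.     -3.0085] F [-0.28  0.54 -0.11] open 0.0005 grip 0.0
row [ 0.009  0.007 -0.009] [0.     0.     0.0002]
```

```bash
python3 - <<'E'
from cell import robot
from h import *
ims=[]
np.set_printoptions(precision=4,suppress=True)
for n,(u,v) in dict(scene=(400,210),top=(130,240)).items():
    c=robot.read_camera(n); np.savez(f"{n}2.npz",**c)
    ims.append(cv2.resize(c["image"][v:v+120,u:u+120,::-1],None,fx=3.3,fy=3.3,interpolation=cv2.INTER_CUBIC))
    H=hsv(c);P=cloud(c);m=(H[...,0]>100)&(H[...,0]<130)&(H[...,1]>150)&(abs(P[...,0]-.53)<.06)&(abs(P[...,1]-.31)<.08)&(P[...,2]>.05)
    p=P[m];print(n,m.sum(),p.min(0),np.median(p,0),p.max(0)) if m.any() else 0
cv2.imwrite("pics/c2.png",cv2.convertScaleAbs(np.hstack(ims),alpha=1.7))
E
```

```text
scene 87 [0.53   0.3057 0.0563] [0.5441 0.3199 0.0857] [0.5703 0.3261 0.2786]
top 1 [0.5489 0.2824 0.2784] [0.5489 0.2824 0.2784] [0.5489 0.2824 0.2784]
```

View pics/c2.png

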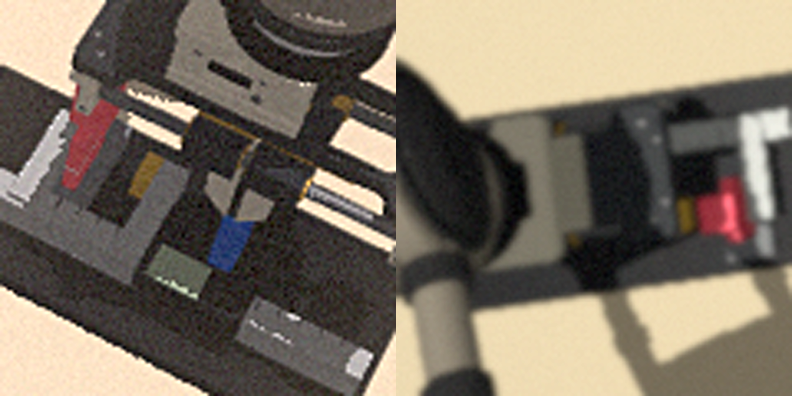

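The crop shows closed fingers at (240,195) covering the upper part of the tab, which sticks out below at (230,245). I'll compare their depths to see which lies in front.

```bash
python3 - <<'E'
from h import *
np.set_printoptions(precision=3,suppress=True,linewidth=150)
c=dict(np.load("scene2.npz"));P=cloud(c);H=hsv(c)
for v in range(250,296,3):
    print(v,[ (u,*P[v,u].round(3),"B" if 100<H[v,u,0]<130 and H[v,u,1]>150 else "") for u in (467,471,475,480)])
E
```

```text
250 [(467, np.float64(0.562), np.float64(0.303), np.float64(0.195), ''), (471, np.float64(0.558), np.float64(0.308), np.float64(0.195), ''), (475, np.float64(0.558), np.float64(0.314), np.float64(0.201), ''), (480, np.float64(0.559), np.float64(0.322), np.float64(0.21), '')]
253 [(467, np.float64(0.567), np.float64(0.306), np.float64(0.195), ''), (471, np.float64(0.562), np.float64(0.311), np.float64(0.194), ''), (475, np.float64(0.556), np.float64(0.315), np.float64(0.191), ''), (480, np.float64(0.554), np.float64(0.322), np.float64(0.195), '')]
256 [(467, np.float64(0.569), np.float64(0.308), np.float64(0.191), ''), (471, np.float64(0.568), np.float64(0.314), np.float64(0.196), ''), (475, np.float64(0.561), np.float64(0.318), np.float64(0.192), ''), (480, np.float64(0.56), np.float64(0.325), np.float64(0.196), '')]
259 [(467, np.float64(0.572), np.float64(0.311), np.float64(0.188), ''), (471, np.float64(0.571), np.float64(0.316), np.float64(0.193), ''), (475, np.float64(0.568), np.float64(0.322), np.float64(0.194), ''), (480, np.float64(0.563), np.float64(0.328), np.float64(0.195),
[... 2619 characters left out ...]
4(0.061), ''), (475, np.float64(0.532), np.float64(0.33), np.float64(0.058), ''), (480, np.float64(0.525), np.float64(0.337), np.float64(0.056), '')]
292 [(467, np.float64(0.547), np.float64(0.323), np.float64(0.059), ''), (471, np.float64(0.542), np.float64(0.328), np.float64(0.057), ''), (475, np.float64(0.536), np.float64(0.333), np.float64(0.056), ''), (480, np.float64(0.528), np.float64(0.34), np.float64(0.052), '')]
295 [(467, np.float64(0.55), np.float64(0.325), np.float64(0.055), ''), (471, np.float64(0.544), np.float64(0.331), np.float64(0.053), ''), (475, np.float64(0.541), np.float64(0.336), np.float64(0.055), ''), (480, np.float64(0.521), np.float64(0.34), np.float64(0.031), '')]
```

The fingertips show at z≈0.10, yet the reported TCP z is 0.067. So they closed just above the tab, and the tool z reading looks biased by about 35 mm. To test this safely, I'll open, go 11 mm lower and close again.

Request:
move_arm([
  [0, 0, 0, 0, 0, 0],
  [0, 0, 0, 0, 0, 0],
  [0, 0, 0, 0, 0, 0],
  [0, 0, 0, 0, 0, 0],
  [0, 0, 0, 0, 0, 0],
  [0, 0, 0.06, 0, 0, 0],
  [0, 0, 0.11, 0, 0, 0],
  [0, 0, 0.11, 0, 0, 0],
], fingers=0.0)

```text
time: 4.55
tool_pos: [0.535, 0.3168, 0.0553]
tool_rot: [-3.141, -0.001, -3.008]
contact_force: [-0.3, 0.5, 0.7]
opening: 0.0461
grip_force: 0.0
```

Request:
move_arm([
  [0, 0, 0, 0, 0, 0],
  [0, 0, 0, 0, 0, 0],
  [0, 0, 0, 0, 0, 0],
  [0, 0, 0, 0, 0, 0],
  [0, 0, 0, 0, 0, 0],
  [0, 0, 0, 0, 0, 0],
], fingers=-1, newtons=5)

```text
time: 5.3
tool_pos: [0.5356, 0.3172, 0.0563]
tool_rot: [3.141, 0.0, -3.008]
contact_force: [-0.5, 1.9, 0.7]
opening: 0.0137
grip_force: 5.0
```

That confirms it: the fingers now hold the tab at 13.7 mm, so true height ≈ reported + 0.035. I'll take a deeper grip.

Request:
move_arm([
  [0, 0, 0, 0, 0, 0],
  [0, 0, 0, 0, 0, 0],
  [0, 0, 0, 0, 0, 0],
  [0, 0, 0, 0, 0, 0],
  [0, 0, 0.1, 0, 0, 0],
  [0, 0, 0.16, 0, 0, 0],
  [0, 0, 0.2, 0, 0, 0],
  [0, 0, 0.2, 0, 0, 0],
], fingers=0.0)

```text
time: 6.3
tool_pos: [0.5352, 0.3169, 0.0356]
tool_rot: [-3.141, -0.001, -3.008]
contact_force: [-0.0, -0.5, 0.5]
opening: 0.0455
grip_force: 0.0
```

Request:
move_arm([
  [0, 0, 0, 0, 0, 0],
  [0, 0, 0, 0, 0, 0],
  [0, 0, 0, 0, 0, 0],
  [0, 0, 0, 0, 0, 0],
  [0, 0, 0, 0, 0, 0],
  [0, 0, 0, 0, 0, 0],
], fingers=-1, newtons=20)

```text
time: 7.05
tool_pos: [0.5355, 0.3171, 0.0363]
tool_rot: [3.141, 0.0, -3.008]
contact_force: [-0.3, -0.4, 0.9]
opening: 0.0135
grip_force: 20.0
```

```bash
python3 - <<'E'
from h import *
from cell import robot
np.set_printoptions(precision=3,suppress=True)
c=robot.read_camera("scene"); P=cloud(c);H=hsv(c);z=P[...,2]
m=(H[...,1]<130)&(z>.055)&(abs(P[...,0]-.545)<.006)&(abs(P[...,1]-.317)<.03)
print(np.percentile(z[m],[0,3,6,10,20]))
o=robot.observe();print(o["tool_pos"],o["contact_force"],o["opening"],o["torque"])
E
```

```text
[0.055 0.056 0.057 0.058 0.086]
[0.536 0.317 0.036] [-0.378 -0.582  1.024] 0.013656091504967698 [0.054 0.032 0.037]
```

Request:
move_arm([
  [0, -0.03, 0, 0, 0, 0],
  [0, -0.06, 0, 0, 0, 0],
  [0, -0.09, 0, 0, 0, 0],
  [0, -0.12, 0, 0, 0, 0],
  [0, -0.15, 0, 0, 0, 0],
  [0, -0.18, 0, 0, 0, 0],
  [0, -0.2, 0, 0, 0, 0],
  [0, -0.22, 0, 0, 0, 0],
  [0, -0.24, 0, 0, 0, 0],
  [0, -0.25, 0, 0, 0, 0],
  [0, -0.25, 0, 0, 0, 0],
  [0, -0.25, 0, 0, 0, 0],
])

```text
time: 8.6
tool_pos: [0.5389, 0.292, 0.0362]
tool_rot: [-3.141, 0.0, -3.008]
contact_force: [-0.5, 0.2, 5.3]
opening: 0.0143
grip_force: 20.0
```

Request:
move_arm([
  [0, -0.01, 0, 0, 0, 0],
  [0, -0.02, 0, 0, 0, 0],
  [0, -0.03, 0, 0, 0, 0],
  [0, -0.03, 0, 0, 0, 0],
])

```text
time: 9.1
tool_pos: [0.5392, 0.2895, 0.0363]
tool_rot: [3.141, 0.0, -3.008]
contact_force: [-0.6, 2.4, 6.0]
opening: 0.0138
grip_force: 20.0
```

Request:
move_arm([
  [0, -0.01, 0, 0, 0, 0],
  [0, -0.02, 0, 0, 0, 0],
  [0, -0.02, 0, 0, 0, 0],
  [0, -0.02, 0, 0, 0, 0],
])

```text
time: 9.6
tool_pos: [0.5395, 0.2878, 0.0363]
tool_rot: [3.141, 0.0, -3.008]
contact_force: [-0.6, 5.1, 5.2]
opening: 0.0139
grip_force: 20.0
```

Request:
move_arm([
  [0, -0.01, 0, 0, 0, 0],
  [0, -0.02, 0, 0, 0, 0],
  [0, -0.02, 0, 0, 0, 0],
  [0, -0.02, 0, 0, 0, 0],
])

```text
time: 10.1
tool_pos: [0.5397, 0.2862, 0.0362]
tool_rot: [3.14, 0.001, -3.008]
contact_force: [-0.4, 6.2, 5.2]
opening: 0.0139
grip_force: 20.0
```

```bash
python3 - <<'E'
from h import *
from cell import robot
np.set_printoptions(precision=4,suppress=True)
o=robot.observe();print(o["tool_pos"],o["contact_force"],o["torque"])
ims=[]
for n,(u,v) in dict(scene=(385,215),top=(180,260)).items():
    c=robot.read_camera(n)
    ims.append(cv2.resize(c["image"][v:v+90,u:u+90,::-1],(396,396),interpolation=cv2.INTER_CUBIC))
    H=hsv(c);P=cloud(c);g=(P[...,0]>.46)&(P[...,0]<.57)&(P[...,1]>.18)&(P[...,1]<.3)
    h,s,v_=[H[...,i].astype(int) for i in range(3)]
    for nm,m,zz in (("pinktop",g&((h>165)|(h<3))&(s>110)&(P[...,2]>.104),.112),("brass",g&(h>14)&(h<30)&(s>140)&(P[...,2]>.04),.049)):
        if m.sum()>3:
            vv,uu=np.where(m);print(n,nm,m.sum(),ray(c,[[uu.mean(),vv.mean()]],zz)[0])
cv2.imwrite("pics/c3.png",cv2.convertScaleAbs(np.hstack(ims),alpha=1.8))
E
```

```text
[0.5397 0.2862 0.0362] [-0.4312  6.1793  5.162 ] [ 0.9219  0.2629 -0.0313]
scene pinktop 16 [0.5189 0.2253 0.112 ]
scene brass 47 [0.498  0.2399 0.049 ]
top pinktop 23 [0.5106 0.2148 0.112 ]
top brass 4 [0.5126 0.2785 0.049 ]
```

View pics/c3.png

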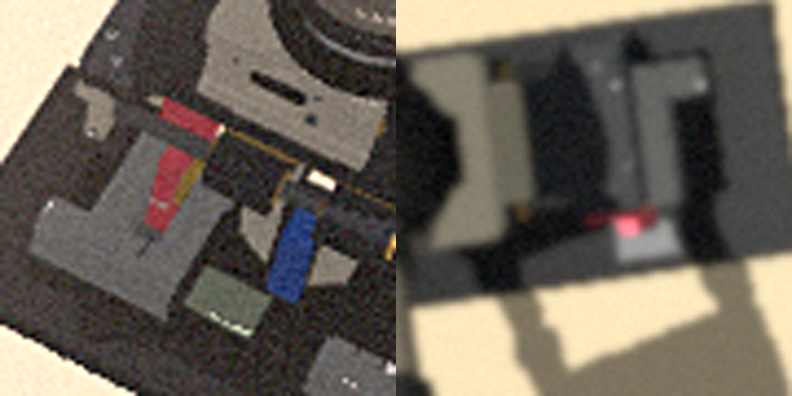

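The brass pad is seated on the blade, at (190,180) in the left crop. At 6.2 N with 1.5 N of that friction, the pad is about 3 mm in. I'll push 1 mm more, let go and rise.

Request:
move_arm([
  [0, -0.01, 0, 0, 0, 0],
  [0, -0.01, 0, 0, 0, 0],
  [0, -0.01, 0, 0, 0, 0],
  [0, -0.01, 0, 0, 0, 0],
])

```text
time: 10.7
tool_pos: [0.5398, 0.2855, 0.0363]
tool_rot: [3.14, 0.001, -3.008]
contact_force: [-1.3, 7.5, 5.2]
opening: 0.0136
grip_force: 20.0
```

Request:
move_arm([
  [0, 0, 0, 0, 0, 0],
  [0, 0, 0, 0, 0, 0],
  [0, 0, 0, 0, 0, 0],
  [0, 0, 0, 0, 0, 0],
  [0, 0, -0.2, 0, 0, 0],
  [0, 0, -0.5, 0, 0, 0],
  [0, 0, -0.8, 0, 0, 0],
  [0, 0, -0.8, 0, 0, 0],
  [0, 0, -0.8, 0, 0, 0],
], fingers=-0.1)

```text
time: 11.82
tool_pos: [0.5393, 0.2839, 0.1151]
tool_rot: [-3.141, -0.001, -3.009]
contact_force: [-0.2, 0.3, -0.5]
opening: 0.0413
grip_force: 0.0
```

```bash
python3 rel.py .5178 .2160 .117 3.274; python3 - <<'E'
from h import *
from cell import robot
np.set_printoptions(precision=4,suppress=True)
for n in ("scene","top"):
    c=robot.read_camera(n)
    H=hsv(c);P=cloud(c);g=(P[...,0]>.46)&(P[...,0]<.57)&(P[...,1]>.18)&(P[...,1]<.36)
    h,s,v_=[H[...,i].astype(int) for i in range(3)]
    for nm,m,zz in (("pinktop",g&((h>165)|(h<3))&(s>110)&(P[...,2]>.104),.112),("brass",g&(h>14)&(h<30)&(s>140)&(P[...,2]>.04)&(P[...,2]<.06),.049),("bluetop",g&(h>100)&(h<130)&(s>150)&(P[...,2]>.092),.099)):
        if m.sum()>3:
            vv,uu=np.where(m);print(n,nm,m.sum(),ray(c,[[uu.mean(),vv.mean()]],zz)[0])
E
```

```text
t 11.825 pos [0.5393 0.2839 0.1151] rot [-3.1411e+00 -1.5000e-03 -3.0086e+00] F [-0.16  0.26 -0.5 ] open 0.0413 grip 0.0
row [ 0.303 -0.644 -0.018] [-0.0001 -0.0005  0.0002]
scene pinktop 171 [0.5087 0.2191 0.112 ]
scene brass 48 [0.5203 0.2358 0.049 ]
scene bluetop 71 [0.5392 0.2883 0.099 ]
top pinktop 71 [0.5208 0.2134 0.112 ]
```

Request:
move_arm([
  [0.3, -0.64, 0, 0, 0, 0],
  [0.3, -0.64, 0, 0, 0, 0],
  [0.3, -0.64, 0, 0, 0, 0],
  [0.3, -0.64, 0, 0, 0, 0],
  [0.3, -0.64, 0.2, 0, 0, 0],
  [0.3, -0.64, 0.35, 0, 0, 0],
  [0.3, -0.64, 0.5, 0, 0, 0],
  [0.3, -0.64, 0.6, 0, 0, 0],
  [0.3, -0.64, 0.7, 0, 0, 0],
  [0.3, -0.64, 0.74, 0, 0, 0],
  [0.3, -0.64, 0.74, 0, 0, 0],
])

```text
time: 13.3
tool_pos: [0.5187, 0.2168, 0.042]
tool_rot: [3.142, -0.0, -3.009]
contact_force: [-0.1, -0.3, 0.3]
opening: 0.0413
grip_force: 0.0
```

Request:
move_arm([
  [0, 0, 0, 0, 0, 0],
  [0, 0, 0, 0, 0, 0],
  [0, 0, 0, 0, 0, 0],
  [0, 0, 0, 0, 0, 0],
  [0, 0, 0, 0, 0, 0],
  [0, 0, 0, 0, 0, 0],
], fingers=-1, newtons=20)

```text
time: 14.05
tool_pos: [0.5188, 0.2174, 0.0425]
tool_rot: [3.141, 0.001, -3.009]
contact_force: [-1.0, 5.7, 3.4]
opening: 0.0221
grip_force: 20.0
```

Request:
move_arm([
  [0, 0.01, 0, 0, 0, 0],
  [0, 0.01, 0, 0, 0, 0],
  [0, 0.01, -0.05, 0, 0, 0],
  [0, 0.01, -0.1, 0, 0, 0],
  [0, 0.01, -0.2, 0, 0, 0],
  [0, 0.01, -0.3, 0, 0, 0],
  [0, 0.01, -0.4, 0, 0, 0],
  [0, 0.01, -0.55, 0, 0, 0],
  [0, 0.01, -0.75, 0, 0, 0],
  [0, 0.01, -1, 0, 0, 0],
  [0, 0.01, -1, 0, 0, 0],
  [0, 0.01, -1, 0, 0, 0],
], newtons=30)

```text
time: 15.55
tool_pos: [0.5181, 0.2178, 0.1417]
tool_rot: [3.142, -0.001, -3.008]
contact_force: [0.3, 0.2, -1.6]
opening: 0.022
grip_force: 29.9
```

```bash
python3 rel.py .502 -.190 .185 3.274; python3 - <<'E'
from cell import robot
import cv2,numpy as np
c=robot.read_camera("scene");np.savez("scene4.npz",**c)
cv2.imwrite("pics/s4.png",cv2.convertScaleAbs(cv2.resize(c["image"][150:330,370:550,::-1],None,fx=3,fy=3,interpolation=cv2.INTER_CUBIC),alpha=1.7))
E
```

```text
t 15.55 pos [0.5181 0.2178 0.1417] rot [ 3.1416e+00 -6.0000e-04 -3.0085e+00] F [ 0.28  0.22 -1.59] open 0.022 grip 29.9
row [ 0.701 -4.02  -0.433] [ 0.     -0.0002  0.0002]
```

View pics/s4.png

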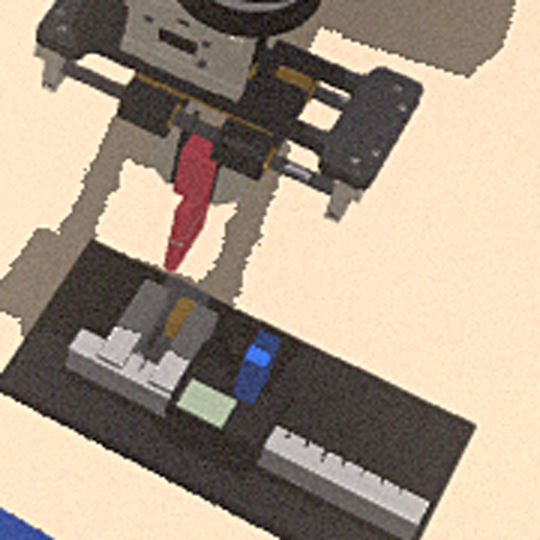

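The part hangs upright in the gripper at (195,200) and the jaw stays shut. On to the gauge.

Request:
move_arm([
  [0.18, -0.3, -0.43, 0, 0, 0],
  [0.18, -0.6, -0.43, 0, 0, 0],
  [0.18, -1, -0.43, 0, 0, 0],
  [0.18, -1, -0.43, 0, 0, 0],
])

```text
time: 16.1
tool_pos: [0.5137, 0.1142, 0.1842]
tool_rot: [-3.141, -0.002, -3.012]
contact_force: [0.1, 0.1, -0.4]
opening: 0.0217
grip_force: 29.9
```

Request:
move_arm([
  [0.17, -0.4, 0, 0, 0, 0],
  [0.17, -0.7, 0, 0, 0, 0],
  [0.17, -1, 0, 0, 0, 0],
  [0.17, -1, 0, 0, 0, 0],
])

```text
time: 16.6
tool_pos: [0.5102, 0.0142, 0.1843]
tool_rot: [3.141, -0.001, -3.011]
contact_force: [0.2, 1.0, 0.1]
opening: 0.0219
grip_force: 29.9
```

Request:
move_arm([
  [0.17, -0.4, 0, 0, 0, 0],
  [0.17, -0.7, 0, 0, 0, 0],
  [0.17, -1, 0, 0, 0, 0],
  [0.17, -1, 0, 0, 0, 0],
])

```text
time: 17.1
tool_pos: [0.5068, -0.0866, 0.1844]
tool_rot: [3.141, -0.001, -3.01]
contact_force: [0.2, -0.0, -0.7]
opening: 0.022
grip_force: 29.9
```

Request:
move_arm([
  [0.17, -0.4, 0, 0, 0, 0],
  [0.17, -0.7, 0, 0, 0, 0],
  [0.17, -1, 0, 0, 0, 0],
  [0.17, -1, 0, 0, 0, 0],
  [0.17, -1, 0, 0, 0, 0],
  [0.17, -1, 0, 0, 0, 0],
])

```text
time: 17.85
tool_pos: [0.5032, -0.1862, 0.1851]
tool_rot: [3.141, -0.0, -3.007]
contact_force: [0.5, -0.5, -0.2]
opening: 0.0219
grip_force: 29.9
```

```bash
python3 rel.py .502 -.190 .15 3.272; python3 - <<'E'
from cell import robot
import cv2,numpy as np
for n in ("scene","top"):
    c=robot.read_camera(n);np.savez(n+"5.npz",**c)
    if n=="scene": cv2.imwrite("pics/s5.png",cv2.convertScaleAbs(cv2.resize(c["image"][50:210,190:350,::-1],None,fx=3.7,fy=3.7,interpolation=cv2.INTER_CUBIC),alpha=1.7))
E
```

```text
t 17.85 pos [ 0.5032 -0.1862  0.1851] rot [ 3.1409e+00 -1.0000e-04 -3.0070e+00] F [ 0.48 -0.53 -0.2 ] open 0.0219 grip 29.9
row [ 0.017 -0.036  0.351] [ 0.0002 -0.      0.0013]
```

View pics/s5.png

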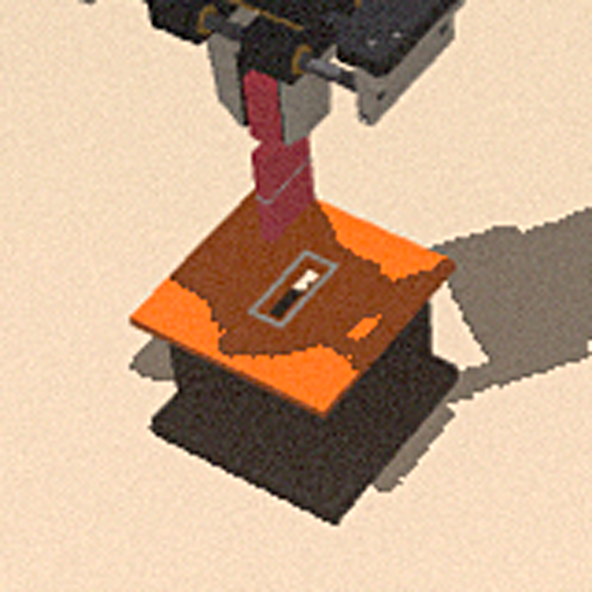

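The part is upright, with its blade tip at (285,220) just beyond the slot at (292,288). Now the blade position relative to the slot, all within the scene camera.

```bash
cat > relslot.py <<'E'
from h import *
import sys
np.set_printoptions(precision=1,suppress=True,linewidth=140)
A=np.radians(7.5)
def toS(p): # world -> slot axes, mm, about a nominal centre
    d=p-np.array([.5,-.19,0]);return np.stack([d[...,0]*np.cos(A)+d[...,1]*np.sin(A),-d[...,0]*np.sin(A)+d[...,1]*np.cos(A),d[...,2]],-1)*1000
def run(c,c0):
    # slot: from unobstructed picture c0
    H=hsv(c0).astype(int);P=toS(cloud(c0));near=(abs(P[...,0])<45)&(abs(P[...,1])<35)&(abs(P[...,2]-100)<12)
    zg=np.median(P[...,2][near&(H[...,1]>200)&(H[...,0]<16)])
    m=near&~((H[...,0]>4)&(H[...,0]<18)&(H[...,1]>190)); m=max(blobs(m),key=np.sum)
    # undo depth: bounding box by rays
    vv,uu=np.where(m);Q=toS(ray(c0,np.c_[uu,vv],zg/1000))
    k,_=cv2.findContours(cv2.morphologyEx(m.astype(np.uint8),cv2.MORPH_CLOSE,np.ones((7,7))),0,1)
    k=max(k,key=cv2.contourArea)[:,0];r=cv2.minAreaRect(toS(ray(c0,k,zg/1000))[:,:2].astype(np.float32))
    print("guard z",zg,"slot rect",np.array(r[0]),np.array(r[1]),round(r[2],1)); S=np.array(r[0])
    H=hsv(c).astype(int);P=toS(cloud(c))
    m=((H[...,0]>160)|(H[...,0]<5))&(H[...,1]>110)&(abs(P[...,0]+0)<60)&(abs(P[...,1])<40)&(P[...,2]>zg+3)&(P[...,2]<260)
    m=max(blobs(m),key=np.sum);vv,uu=np.where(m);p=P[m]
    print("part px",len(p),"z range",np.percentile(p[:,2],[1,99]))
    for z0 in np.arange(100,230,8.):
        b=p[abs(p[:,2]-z0)<4]
        if len(b)>6: print(z0,len(b),"X",np.percentile(b[:,0],[3,50,97]),"Y",np.percentile(b[:,1],[3,25,50,75,97]))
    return c,m,p,zg,S
if __name__=="__main__":
    run(dict(np.load(sys.argv[1])),dict(np.load(sys.argv[2])))
E
python3 relslot.py scene5.npz scene0.npz; python3 - <<'E'
from relslot import *
c=dict(np.load("scene0.npz"));print(c["image"][118:140,255:285].astype(int).sum(2)); 
E
```

```text
guard z 102.68959562060931 slot rect [ 1.7 -1.4] [57.8 25.2] 0.3
part px 478 z range [159.4 258.1]
164.0 45 X [-14.9   4.9  23. ] Y [0.9 4.2 4.9 5.7 7.3]
172.0 42 X [-13.7   9.9  22. ] Y [-0.6  3.8  5.1  6.3  7.7]
180.0 49 X [-13.8   6.1  22.3] Y [-0.7  4.1  5.3  5.8  7.4]
188.0 29 X [-17.2   4.2  22.1] Y [-3.   4.1  4.9  6.2  7. ]
196.0 52 X [-13.8   7.9  23.5] Y [-0.6  4.   5.1  5.7  6.5]
204.0 39 X [-10.7  11.2  22.8] Y [0.7 4.1 4.6 5.4 6.6]
212.0 30 X [ 6.1 16.1 23.1] Y [-2.6  0.8  3.6  5.7  7.7]
220.0 31 X [10.7 13.6 22. ] Y [-6.5 -0.   3.1  4.7  9.2]
228.0 31 X [10.7 12.4 15.5] Y [-9.6 -4.3 -0.2  7.8 13.7]
[[241 235 217 242 242 250 248 247 240 226 246 225 242 231 217 225 318 534 516 393 279 218 238 247 226 238 231 236 252 232]
 [226 235 231 241 219 236 231 209 247 238 239 233 235 233 230 374 475 291 256 348 499 372 267 203 233 216 222 237 222 240]
 [248 225 215 222 244 227 238 239 217 230 234 227 230 232 309 490 360 228 200 239 275 292 419 397 337 222 213 222 241 240]
 [207 218 231 240 237 251 233 235 230 245 239 203 225 321 482 348 221 203 179 194 217 233 256 245 427 514 346 2
[... 1526 characters left out ...]
 57  57  87 256 403 398 167 247 227 258 253 227 245 234 238 249 242 217 234 259 242]
 [219 237 242 256 310 432 479 266 187 128  61 163 316 488 211 203 229 243 227 237 219 224 237 237 228 241 244 241 232 240]
 [245 238 229 222 234 250 282 446 490 323 217 361 476 306 218 234 230 225 237 236 234 235 225 220 242 229 240 219 241 236]
 [231 236 240 224 225 228 252 277 326 422 492 520 273 236 211 229 237 257 246 233 247 239 239 244 229 246 237 242 231 242]
 [240 240 227 229 233 236 209 211 245 269 317 363 232 246 244 223 256 229 224 254 241 246 238 242 219 254 244 234 242 235]
 [249 237 240 249 241 238 228 232 226 221 225 235 232 222 250 238 236 235 219 244 226 240 241 235 229 238 236 249 235 235]]
```

Request:
move_arm([
  [0.01, -0.027, 0.1, 0, 0, 0.001],
  [0.01, -0.027, 0.2, 0, 0, 0.001],
  [0.01, -0.027, 0.3, 0, 0, 0.001],
  [0.01, -0.027, 0.4, 0, 0, 0.001],
  [0.01, -0.027, 0.47, 0, 0, 0.001],
  [0.01, -0.027, 0.47, 0, 0, 0.001],
  [0.01, -0.027, 0.47, 0, 0, 0.001],
  [0.01, -0.027, 0.47, 0, 0, 0.001],
])

```text
time: 18.95
tool_pos: [0.5028, -0.1907, 0.1385]
tool_rot: [-3.141, 0.001, -3.012]
contact_force: [-0.1, -0.1, 0.4]
opening: 0.0217
grip_force: 29.9
```

```bash
python3 - <<'E'
from cell import robot
from relslot import *
cs=[robot.read_camera("scene") for _ in range(4)]
c=cs[0];c["range_z"]=np.median([k["range_z"] for k in cs],0);np.savez("scene6.npz",**c)
t=robot.read_camera("top");np.savez("top6.npz",**t)
c,m,p,zg,S=run(c,dict(np.load("scene0.npz")))
# rays to plane through +y face
f=p[(p[:,2]<155)&(p[:,2]>zg+8)]; f=f[f[:,0]<15]; Yf=np.median(f[:,1]); print("Yf",Yf,"relY",Yf-4-S[1])
o=robot.observe();print(o["time"],o["tool_pos"]*1000,o["tool_rot"]*57.3,o["contact_force"])
cv2.imwrite("pics/s6.png",cv2.convertScaleAbs(cv2.resize(c["image"][80:160,230:320,::-1],None,fx=6.6,fy=6.6,interpolation=cv2.INTER_CUBIC),alpha=1.8))
E
```

```text
guard z 102.68959562060931 slot rect [ 1.7 -1.4] [57.8 25.2] 0.3
part px 442 z range [112.4 211.7]
116.0 41 X [-15.9   8.5  20.8] Y [-6.8 -0.1  0.6  1.   1.6]
124.0 45 X [-17.2   4.1  21.1] Y [-4.6  0.   0.8  1.1  2. ]
132.0 43 X [-17.7   6.3  21.4] Y [-5.5  0.2  0.8  1.2  1.9]
140.0 25 X [-15.7   8.1  20.6] Y [-3.5  0.4  0.9  1.2  1.9]
148.0 41 X [-16.4   5.   21.3] Y [-5.3  0.1  0.6  1.   1.9]
156.0 45 X [-14.1   6.8  21.4] Y [-5.4 -0.5  0.6  1.1  1.6]
164.0 26 X [ 4.3 16.3 21.3] Y [-5.5 -1.4  0.2  0.6  1.6]
172.0 31 X [10.2 12.5 19.9] Y [-10.8  -5.4  -3.1  -0.    5.7]
180.0 26 X [10.4 11.5 12.9] Y [-13.3  -7.1  -2.    2.5   7. ]
188.0 28 X [ 9.8 11.7 12.6] Y [-14.3  -8.5  -3.6   1.6   5.5]
196.0 30 X [10.2 11.7 12.7] Y [-15.8  -9.6  -4.7   1.3   6.4]
204.0 29 X [10.  11.2 12.5] Y [-13.   -7.9  -3.1   3.    6.7]
212.0 28 X [ 5.9 10.1 12.2] Y [-13.6  -9.2  -5.1  -0.4   3.7]
Yf 0.853880959803309 relY -1.7802313982899527
19.2 [ 502.6 -190.6  138.3] [-180.     0.  -172.6] [ 1.  -0.5  0. ]
```

View pics/s6.png

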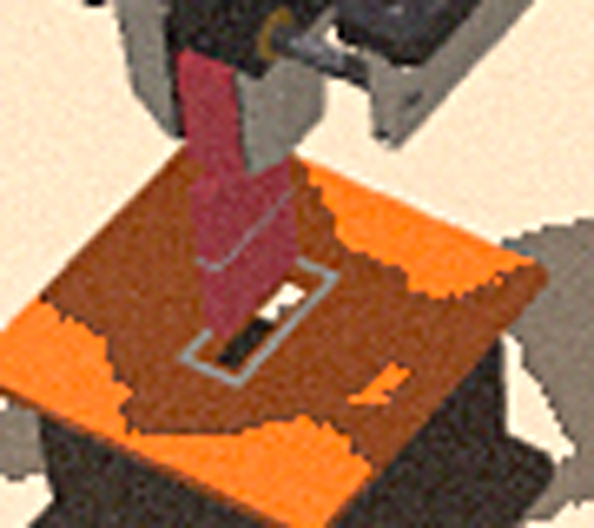

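Request:
move_arm([
  [-0.008, 0.018, 0, 0, 0, 0],
  [-0.008, 0.018, 0, 0, 0, 0],
  [-0.008, 0.018, 0, 0, 0, 0],
  [-0.008, 0.018, 0.03, 0, 0, 0],
  [-0.008, 0.018, 0.03, 0, 0, 0],
  [-0.008, 0.018, 0.03, 0, 0, 0],
])

```text
time: 19.95
tool_pos: [0.5031, -0.1887, 0.135]
tool_rot: [3.141, -0.0, -3.012]
contact_force: [-0.5, -0.5, -1.2]
opening: 0.0217
grip_force: 29.9
```

```bash
python3 - <<'E'
from cell import robot
from relslot import *
cs=[robot.read_camera("scene") for _ in range(4)]
c=cs[0];c["range_z"]=np.median([k["range_z"] for k in cs],0)
c,m,p,zg,S=run(c,dict(np.load("scene0.npz")))
b=p[(p[:,2]<150)&(p[:,2]>zg+7)]; f=b[b[:,0]<15]; print("relY",np.median(f[:,1])-4-S[1])
gx=p[(p[:,2]>170)&(p[:,2]<200)];print("relX grip",np.median(gx[:,0])-11-S[0]); bx=b[b[:,1]<-S[1]*0-2.5+np.median(f[:,1])];print("relX blade",np.median(bx[:,0])-20-S[0],len(bx))
o=robot.observe();print(o["time"],o["tool_pos"]*1000,o["tool_rot"]*57.3,o["contact_force"])
E
```

```text
guard z 102.68959562060931 slot rect [ 1.7 -1.4] [57.8 25.2] 0.3
part px 434 z range [109.5 208. ]
108.0 18 X [-17.4   1.2  21.9] Y [0.  1.9 2.3 2.7 3.7]
116.0 42 X [-15.9   8.4  21.4] Y [-3.1  1.7  2.8  3.2  3.4]
124.0 43 X [-14.4   5.9  21.4] Y [-2.8  2.   2.5  3.   3.7]
132.0 39 X [-15.    7.2  22.1] Y [-2.9  1.7  2.5  2.9  3.7]
140.0 22 X [-16.5   6.7  22. ] Y [-3.6  2.4  2.8  3.1  3.5]
148.0 52 X [-17.2   6.4  21.9] Y [-2.1  1.9  2.5  2.9  3.9]
156.0 30 X [-6.3 13.4 21.8] Y [-3.4  1.3  2.3  2.7  3.3]
164.0 30 X [10.  17.3 21.9] Y [-4.4 -1.3  1.4  2.6  3.5]
172.0 29 X [10.5 12.2 17.4] Y [-10.8  -5.9  -0.3   4.2   8.9]
180.0 27 X [11.  12.5 13.7] Y [-12.2  -6.7  -2.3   3.3   8.5]
188.0 26 X [10.8 12.2 13.5] Y [-12.4  -6.   -1.2   2.4   8.3]
196.0 29 X [11.3 12.5 13.7] Y [-11.4  -7.2  -0.7   5.4   8.5]
204.0 42 X [ 8.5 11.7 13.8] Y [-11.9  -6.4  -1.9   3.3   9. ]
relY 0.10437139458428035
relX grip -0.3279772092119799
relX blade -0.3277996053540875 23
20.15 [ 503.1 -188.7  135.2] [-180.     0.  -172.6] [-0.1 -0.4 -0.4]
```

Aligned to within about 0.3 mm. I'll descend slowly to just below the rim.

Request:
move_arm([
  [0, 0, 0.02, 0, 0, 0],
  [0, 0, 0.04, 0, 0, 0],
  [0, 0, 0.06, 0, 0, 0],
  [0, 0, 0.07, 0, 0, 0],
  [0, 0, 0.08, 0, 0, 0],
  [0, 0, 0.08, 0, 0, 0],
])

```text
time: 20.9
tool_pos: [0.5031, -0.1887, 0.127]
tool_rot: [3.141, -0.0, -3.012]
contact_force: [0.9, -0.1, -0.0]
opening: 0.0218
grip_force: 29.9
```

Request:
move_arm([
  [0, 0, 0.01, 0, 0, 0],
  [0, 0, 0.02, 0, 0, 0],
  [0, 0, 0.03, 0, 0, 0],
  [0, 0, 0.03, 0, 0, 0],
])

```text
time: 21.4
tool_pos: [0.503, -0.1887, 0.124]
tool_rot: [3.141, -0.0, -3.012]
contact_force: [0.6, 0.4, -0.6]
opening: 0.0219
grip_force: 29.9
```

Request:
move_arm([
  [0, 0, 0.01, 0, 0, 0],
  [0, 0, 0.02, 0, 0, 0],
  [0, 0, 0.03, 0, 0, 0],
  [0, 0, 0.03, 0, 0, 0],
])

```text
time: 21.9
tool_pos: [0.5031, -0.1886, 0.121]
tool_rot: [3.141, -0.0, -3.012]
contact_force: [-0.6, -0.4, 0.1]
opening: 0.022
grip_force: 29.9
```

No contact, and the tip is already about 9 mm below the rim. Down 33 mm more.

Request:
move_arm([
  [0, 0, 0.03, 0, 0, 0],
  [0, 0, 0.06, 0, 0, 0],
  [0, 0, 0.09, 0, 0, 0],
  [0, 0, 0.12, 0, 0, 0],
  [0, 0, 0.15, 0, 0, 0],
  [0, 0, 0.15, 0, 0, 0],
])

```text
time: 22.65
tool_pos: [0.5029, -0.1886, 0.1058]
tool_rot: [3.141, -0.0, -3.012]
contact_force: [-0.2, 0.5, 0.4]
opening: 0.022
grip_force: 29.9
```

Request:
move_arm([
  [0, 0, 0.03, 0, 0, 0],
  [0, 0, 0.06, 0, 0, 0],
  [0, 0, 0.09, 0, 0, 0],
  [0, 0, 0.12, 0, 0, 0],
  [0, 0, 0.15, 0, 0, 0],
  [0, 0, 0.18, 0, 0, 0],
  [0, 0, 0.18, 0, 0, 0],
  [0, 0, 0.18, 0, 0, 0],
  [0, 0, 0.18, 0, 0, 0],
])

```text
time: 23.78
tool_pos: [0.5032, -0.1887, 0.0882]
tool_rot: [-3.142, 0.0, -3.012]
contact_force: [0.1, -0.8, 0.4]
opening: 0.0219
grip_force: 29.9
```

```bash
python3 - <<'E'
from cell import robot
from relslot import *
c=robot.read_camera("scene")
c,m,p,zg,S=run(c,dict(np.load("scene0.npz")))
o=robot.observe();print(o["time"],o["tool_pos"]*1000,o["tool_rot"]*57.3,o["contact_force"],o["torque"])
cv2.imwrite("pics/s7.png",cv2.convertScaleAbs(cv2.resize(c["image"][80:190,220:330,::-1],None,fx=5,fy=5,interpolation=cv2.INTER_CUBIC),alpha=1.8))
E
```

```text
guard z 102.68959562060931 slot rect [ 1.7 -1.4] [57.8 25.2] 0.3
part px 186 z range [106.7 162.9]
108.0 21 X [ 0.3 11.9 21.9] Y [-2.2  0.9  2.   3.5  4.4]
116.0 23 X [ 7.3 18.9 22.8] Y [-3.4  0.7  1.7  2.6  4.6]
124.0 28 X [10.3 12.8 19.5] Y [-8.7 -2.8 -0.3  2.1  9.3]
132.0 24 X [ 9.  12.8 15.2] Y [-14.8  -7.8  -2.5   3.6   8.6]
140.0 25 X [10.5 12.  14.8] Y [-10.2  -5.   -1.    4.7   7.2]
148.0 24 X [ 9.9 12.7 14.2] Y [-10.8  -5.4   0.7   4.8   9.3]
156.0 30 X [ 8.4 11.5 14.7] Y [-12.3  -7.7  -3.9   2.3   7.1]
164.0 11 X [10.4 12.2 14.9] Y [-9.7 -3.8 -0.5  3.9  7.5]
23.825 [ 503.2 -188.7   88.2] [-180.     0.  -172.6] [-0.   0.1 -0.6] [ 0.  0. -0.]
```

View pics/s7.png

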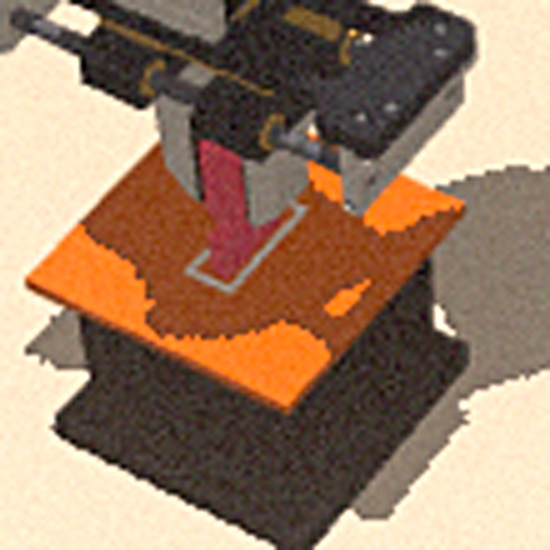

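The blade is in the slot at (235,260) with the white line out of sight below the guard. The grip block is clear about 15 mm above it, and the contact force is near zero.

```bash
python3 -c "
from cell import robot
print(robot.hand_in())"
```

```text
the job is handed in; nothing more can be done
None
```

I closed the jaw on the part (pad about 4 mm in, judged from the push force), lifted the part out and handed the job in with the gripper holding it upright in the slot: blade about 42 mm below the guard's top, grip block clear above.

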